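Clamp the support rod to its bracket with a U-clamp

TASK

Fasten the steel rod to its bench bracket: take the U-clamp that is wide enough to straddle the rod, lift it out of its white block and set it down over the rod, so that both legs pass through the two holes in the bracket plate, one on either side of the rod, and the crossbar rests on the rod. Leave the narrow U-clamp standing in its block.

Things in the scene. Friction and masses are not known exactly. Their poses are not given: they have to be found in the camera images.
- wide_clamp: Wide steel U-clamp, legs down in a white block (50x110x36 mm, sockets 28 deep). Origin midway between the leg ends; z up, y leg to leg, x across the flat U. In mm: legs 12 thick, 62 long, at y=+-30; crossbar z 62-74, 72 wide (y), 12 thick; grey plastic grip on top z 74-108, 40 wide (y), 14 thick: fingers closing along x take it from above. Same after a half turn. 0.2 kg.
- narrow_clamp: Narrow U-clamp in a like white block; same make, heights and axes as the wide one, but its legs are 34 mm apart between centres (22 mm free, less than the rod), crossbar 46 mm and grip 30 mm wide. Origin midway between the leg ends. Leave it alone.
- bracket: Fixed bracket with the rod. Origin: centre of its underside on the bench; z up, x along the rod, y across. In mm: dark base 100x140x8; aluminium plate 80 (x) by 120 (y), z 60-70, with two through holes at x=0, y=+-30, each 32 (x) by 26 (y), free below down to z=8; two saddles 10 thick, 34 wide at x=+-33 prop the rod.
- rod_seat (a point): Point on top of the steel rod midway between the two holes, 96 mm above the bench, where the middle of the crossbar's underside comes to rest (leg ends then 34 mm above the bench). Axes as the bracket's. Rod 26 mm in diameter, level, from x=-80 to +110 mm, with a grey boss head 28x36x36 mm on its +x end (centre x=104 mm).
Not all that is in view belongs to the job. Of the things that look like the bracket, the middle-sized one is meant.

How it is judged:
By the outcome, as a careful person would: the job done as asked, in the order asked, and still so for the second after the job is handed in, with the robot touching nothing.
It also fails if it takes over 38 s, if anything falls off the work surface, if the arm or the gripper's body presses on something with over 40 N, if the wrist force passes 120 N, or if a joint passes its speed limit or range.

ROBOT

A 6-joint arm with a two-finger parallel gripper is mounted at the origin on the work surface. World frame = base frame: x ahead of the robot, y to its left, z up, the work surface at z = 0. Lengths are in m, angles in degrees, forces in N, time in s.
With the tool pointing down it reaches from about 0.35 to 0.875 m from the base axis. Payload 4.2 kg.
Tool frame: the origin (TCP) lies midway between the tips of the shut fingers; the grasp point (between the pads) lies 19 mm behind it; y points along the fingers, x is the direction in which the jaws open and shut, and the axes are right-handed (so a half turn about y gives the same grasp; the last joint's range is limited). The gripper opens to 87 mm and grips with 3 to 60 N. Pads are 19 mm wide; open, the fingers measure 117 mm over their backs; the gripper's body (75 mm by 190 mm) begins 51 mm behind the grasp point.
Start: joints at [-56.058, 22.042, 0.453, 0, -68.411, -14.817], TCP at [0.205, -0.59, 0.223] pointing down, gripper open.
Joint ranges: [-179.83, 179.83], [-69.29, 118.12], [-61.27, 80.66], [-181.25, 117.63], [-171.15, -9.14], [-177.46, 177.46]. Speed limits (degrees/s): [159.86, 159.86, 180, 180, 180, 180].

INTERFACE

Orientations are given as a 3x3 rotation matrix whose columns are the frame's x, y, z axes.
In Python, from station import * gives the robot as it stands.
- The arm moves only by the tool jog_arm, never from a script. Its argument "series" is a list of rows, each a list of 3 entries, a list of its own where there are three numbers: the shift along the tool's x, y, z in m, then the turn, a rotation vector about the tool's x, y, z in degrees, then the finger opening in m, from 0 to 0.087. A call has 1 to 10 rows; each row shifts and turns the commanded pose from where the row before left it, along the tool's axes as they then stand; what a row does not reach is not made up. A row lasts 1/8 s, in which the tool goes at most 62.5 mm and 10.7 degrees, less where a joint would pass 70% of its speed; a pose out of reach is approached as far as the arm can. A call is refused whole if a number of a shift passes 0.0625 or a number of a turn 10.7, either way. A call with a gripper value outside its range is refused whole. The fingers move at their own pace and stop on an object; the grip force is fixed at half the most. Time passes only in rows, so rows that do not move let the fingers close. It gives the time, the measured TCP pose, the force and the opening at its end, in the units of the state.
- sense(): the state, without advancing time (a new reading comes with each control period).
- capture(name): name is "scene" or "side" or "wrist"; returns the picture (420x560x3 uint8, red, green, blue); there is no depth.
- camera_info(name): a dict with "fx", "fy", "cx", "cy" (pixels), "rvec" (rotation vector, rad) and "tvec" (3), from world to camera coordinates, as OpenCV has them. Camera axes: x right, y down, z forward; pixel columns grow to the right and rows downward; lengths in m; the calibration is good to about 2 mm. The wrist camera is an equidistant fisheye: a pixel r from the principal point sees the ray r / f radians off the axis. A picture is of the moment at which its call begins: read the wrist's pose just before it. camera_info takes no time and is no camera call; for the wrist camera it gives the pose at the moment of the call.
- finish_job(): hands the job in, once; it reports no verdict.
The state is a dict: "time_s": time; "joints": joint angles; "joint_velocities": joint speeds; "effort": joint torques, N m; "tcp_pos": TCP position; "ee_rot": TCP orientation; "wrist_force": force on the tool from outside, world axes, zero at the start; "moment": the same for the moment, N m; "gripper_width": opening from 0.0 (shut) to 1.0 (fully open).
Only numpy, scipy, OpenCV 4.12 (cv2) and the standard library are available. Lean on these libraries where they do the work, as an engineer would, in place of code of your own. Each camera call takes 0.05 s, during which the arm holds its last target. There are 200 camera calls.

## Working session

There is one attempt and no reset: what is moved stays moved. The work goes in short steps, Python scripts to look and compute and a tool call to move; the robot and the scene stay as the last step left them, time stands still between calls to the robot, and variables do not carry over. Pictures are saved under pics/ and viewed, about 8 in all and at most 12, crops included, and the job is handed in when it is done.

Besides the shell and the picture viewer there is one more tool, called after "Request:" by a JSON object that holds its "method" and its "body". jog_arm: Moves the arm, as the interface text tells. Its arguments: {"type":"object","properties":{"series":{"type":"array","items":{"type":"array"}}},"required":["series"]}

```bash
mkdir -p pics; python3 - <<'E'
from station import *
import cv2,numpy as np
for n in("scene","side"):
    cv2.imwrite(f"pics/{n}0.png",capture(n)[:,:,::-1])
    c=camera_info(n);print(n,c)
s=sense();print(s['time_s'],s['tcp_pos'],np.round(s['ee_rot'],3),s['gripper_width'])
E
```

```text
scene {'fx': 489.1628526789056, 'fy': 489.1628526789056, 'cx': 284.17331772154785, 'cy': 207.49822520070146, 'rvec': array([ 2.01704575,  1.60546897, -0.53503878]), 'tvec': array([-0.25934485, -0.29147895,  1.65884581])}
side {'fx': 393.65225070353347, 'fy': 393.65225070353347, 'cx': 280.1715759197167, 'cy': 207.44821682581352, 'rvec': array([ 0.50798685, -2.70387442,  1.13368254]), 'tvec': array([0.49986276, 0.06837575, 1.02068246])}
0.1 [ 0.20460214 -0.58999475  0.22155894] [[-0.327 -0.001 -0.945]
 [ 0.945  0.002 -0.327]
 [ 0.002 -1.     0.   ]] 0.9972275993113437
```

View pics/scene0.png

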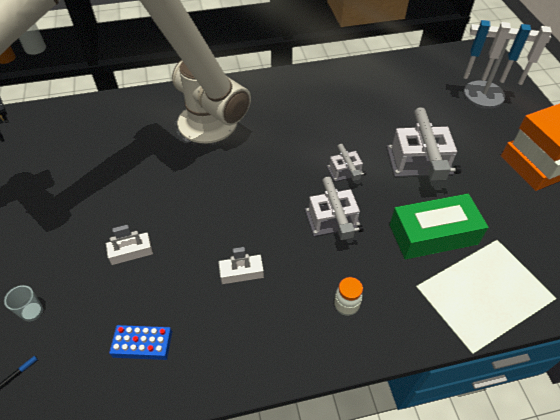

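View pics/side0.png

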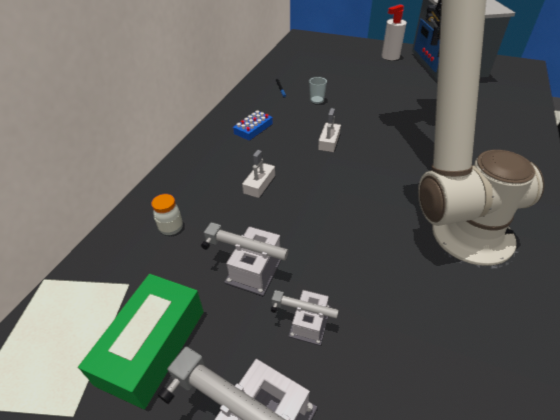

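Scene: brackets large (423,145), middle (335,205) and small (345,163). The left block (128,245) appears to hold the wide clamp, the right one (240,265) the narrow. I'll zoom in on these.

```bash
python3 - <<'E'
import cv2,numpy as np
a=cv2.imread("pics/scene0.png");b=cv2.imread("pics/side0.png")
f=lambda i,x,y,w,h,s:cv2.resize(i[y:y+h,x:x+w],None,fx=s,fy=s,interpolation=cv2.INTER_CUBIC)
t=np.hstack([f(a,95,215,80,60,5),f(a,295,165,80,60,5)])
u=np.hstack([f(b,300,100,80,60,5),f(b,200,220,100,75,4)])
cv2.imwrite("pics/crop.png",np.vstack([t,u]))
E
cat > h.py <<'E'
import cv2,numpy as np
from station import *
def ray(n,px):
    c=camera_info(n);R=cv2.Rodrigues(np.array(c['rvec']))[0];o=-R.T@c['tvec']
    d=np.array([(px[0]-c['cx'])/c['fx'],(px[1]-c['cy'])/c['fy'],1.])
    if n=="wrist":
        r=np.hypot(*d[:2]);d=np.array([d[0]*np.sin(r)/r,d[1]*np.sin(r)/r,np.cos(r)])
    return o,R.T@d
def at(n,px,z):
    o,d=ray(n,px);return (o+d*(z-o[2])/d[2])
E
```

```text
(no output)
```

View pics/crop.png

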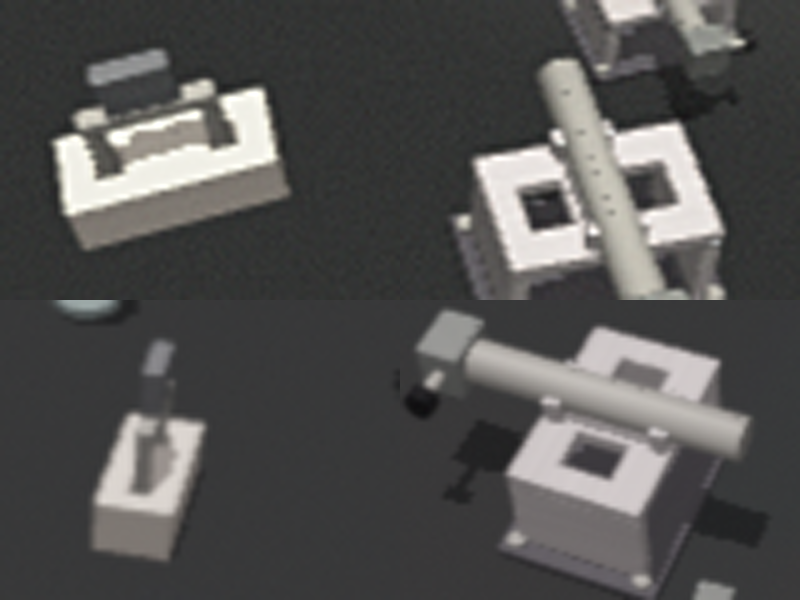

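The crop confirms that the left clamp is the wide one (crossbar nearly as long as its block). I can now use the block's top corners, the grip top, and the plate corners of the middle bracket.

```bash
python3 - <<'E'
from h import *
A=lambda p:(p[0]/5+95-.4,p[1]/5+215-.4)
B=lambda p:((p[0]-400)/5+295-.4,p[1]/5+165-.4)
C=lambda p:(p[0]/5+300-.4,(p[1]-300)/5+100-.4)
D=lambda p:((p[0]-400)/4+200-.4,(p[1]-300)/4+220-.4)
def show(t,n,f,ps,z):
    P=np.array([at(n,f(p),z)[:2] for p in ps])*1000
    e=np.roll(P,-1,0)-P
    print(t,P.round(0).tolist(),'c',P.mean(0).round(1),'len',np.hypot(*e.T).round(0),'ang',np.degrees(np.arctan2(e[:,1],e[:,0])).round(1))
show('block',"scene",A,[(53,142),(268,88),(287,165),(72,215)],.036)
show('grip',"scene",A,[(87,68),(165,50),(168,65),(90,84)],.116)
show('plate',"scene",B,[(473,160),(685,123),(722,235),(515,272)],.070)
show('holes',"scene",B,[(546,210),(651,188)],.070)
show('rod',"scene",B,[(558,68),(640,290)],.096)
show('block s',"side",C,[(127,413),(207,423),(173,512),(93,493)],.036)
show('grip s',"side",C,[(160,345)],.116)
show('plate s',"side",D,[(597,327),(720,360),(640,515),(510,474)],.070)
show('holes s',"side",D,[(640,373),(597,457)],.070)
E
```

```text
block [[451.0, -334.0], [441.0, -219.0], [494.0, -212.0], [500.0, -324.0]] c [ 471.4 -272.1] len [115.  53. 113.  50.] ang [  94.9    7.3  -86.8 -169.3]
grip [[467.0, -294.0], [464.0, -255.0], [474.0, -254.0], [478.0, -293.0]] c [ 470.8 -274.3] len [39. 10. 39. 11.] ang [  93.8    6.6  -85.4 -172.9]
plate [[444.0, 235.0], [445.0, 360.0], [526.0, 355.0], [524.0, 237.0]] c [484.8 296.7] len [125.  81. 118.  80.] ang [  89.6   -3.3  -90.5 -178.3]
holes [[487.0, 265.0], [486.0, 327.0]] c [486.4 296. ] len [61. 61.] ang [ 91.7 -88.3]
rod [[410.0, 292.0], [568.0, 292.0]] c [489.3 292.1] len [158. 158.] ang [ -0.2 179.8]
block s [[502.0, -324.0], [447.0, -330.0], [439.0, -222.0], [494.0, -225.0]] c [ 470.5 -275.3] len [ 55. 109.  55. 100.] ang [-173.3   94.    -2.9  -85.7]
grip s [[472.0, -284.0]] c [ 472.2 -284. ] len [0.] ang [0.]
plate s [[524.0, 239.0], [443.0, 237.0], [442.0, 358.0], [522.0, 358.0]] c [482.7 298.1] len [ 80. 120.  79. 119.] ang [-178.9   90.6    0.2  -89. ]
holes s [[484.0, 264.0], [481.0, 330.0]] c [482.5 296.9] len [66. 66.] ang [ 92.4 -87.6]
```

Request:
{"method": "jog_arm", "body": {"series": [[[0,0,0],[0,-10.7,0],0.087],[[0,0,0],[0,-10.7,0],0.087],[[0,0,0],[0,-10.7,0],0.087],[[0,0,0],[0,-10.7,0],0.087],[[0,0,0],[0,-10.7,0],0.087],[[0,0,0],[0,-10.7,0],0.087],[[0,0,0],[0,-10.7,0],0.087],[[0,0,0],[0,0,0],0.087]]}}

```text
time_s: 1.1
tcp_pos: [0.2047, -0.5902, 0.222]
ee_rot: [[-0.998, -0.0, 0.068], [-0.068, 0.001, -0.998], [0.0, -1.0, -0.001]]
wrist_force: [0.7, -0.2, 0.9]
gripper_width: 1.001
```

```bash
cat >> h.py <<'E'
def plan(p,jaw):
    "shift in tool axes to TCP p; turn about tool y so that tool x points at angle jaw (mod 180)"
    s=sense();R=np.array(s['ee_rot']);a=np.degrees(np.arctan2(R[1,0],R[0,0]))
    print('t',s['time_s'],'tcp',np.round(s['tcp_pos'],4),'ang',a.round(2),'tool y',R[:,1].round(4),'F',np.round(s['wrist_force'],1),'w',round(s['gripper_width'],3),'j',np.round(s['joints'],0))
    print('shift',(R.T@(np.array(p)-s['tcp_pos'])).round(4),'turn y',-((jaw-a+90)%180-90))
E
python3 -c "
from h import *
plan([.471,-.275,.22],4.3)"
```

```text
t 1.1 tcp [ 0.2047 -0.5902  0.222 ] ang -176.1 tool y [-5.e-04  1.e-03 -1.e+00] F [ 0.7 -0.2  0.9] w 1.001 j [-56.  22.   0.  -0. -68.  60.]
shift [-0.2871  0.0022 -0.2964] turn y -0.4040475103197423
```

Request:
{"method": "jog_arm", "body": {"series": [[[-0.036,0,-0.037],[0,0,0],0.087],[[-0.036,0,-0.037],[0,0,0],0.087],[[-0.036,0,-0.037],[0,0,0],0.087],[[-0.036,0,-0.037],[0,0,0],0.087],[[-0.036,0,-0.037],[0,0,0],0.087],[[-0.036,0,-0.037],[0,0,0],0.087],[[-0.036,0,-0.037],[0,0,0],0.087],[[-0.035,0.002,-0.037],[0,0,0],0.087],[[0,0,0],[0,0,0],0.087],[[0,0,0],[0,0,0],0.087]]}}

```text
time_s: 2.35
tcp_pos: [0.4701, -0.2749, 0.2203]
ee_rot: [[-0.998, -0.001, 0.069], [-0.069, 0.0, -0.998], [0.001, -1.0, -0.0]]
wrist_force: [-0.1, -0.4, 0.1]
gripper_width: 0.997
```

```bash
python3 - <<'E'
from h import *
plan([.471,-.275,.22],4.3)
c=camera_info("wrist");print(c)
cv2.imwrite("pics/w1.png",capture("wrist")[:,:,::-1])
E
```

```text
t 2.35 tcp [ 0.4701 -0.2749  0.2203] ang -176.05 tool y [-7.e-04  1.e-04 -1.e+00] F [-0.1 -0.4  0.1] w 0.997 j [-13.  14. -11.   0. -65.  17.]
shift [-0.0009  0.0003  0.0002] turn y -0.3539583335351608
{'fx': 325.19226210127806, 'fy': 325.19226210127806, 'cx': 277.2163170255823, 'cy': 210.693769321332, 'rvec': array([-0.10698563,  3.09212726,  0.47613415]), 'tvec': array([0.45050951, 0.25621483, 0.48335956])}
```

View pics/w1.png

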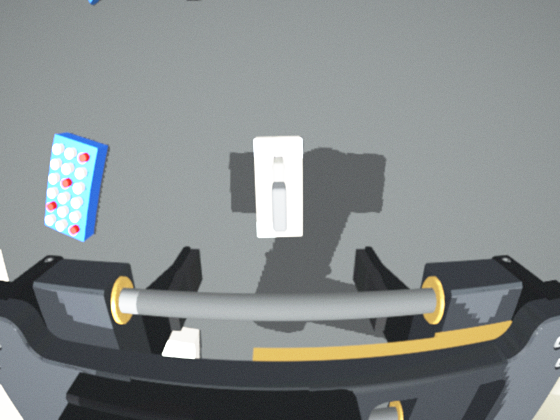

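The wrist view shows the wide clamp between the open fingers. The block's top spans (254,137) to (302,237), and the grip top spans about (273..287, 182..232).

```bash
python3 - <<'E'
from h import *
im=cv2.imread("pics/w1.png");cv2.imwrite("pics/w1c.png",cv2.resize(im[125:245,240:320],None,fx=5,fy=5,interpolation=cv2.INTER_CUBIC))
for p,z in [((280,206),.116),((279,182),.116),((280.5,232),.116),((254,138),.036),((302,137),.036),((302,236),.036),((257,238),.036)]: print(p,at("wrist",p,z).round(4))
E
```

```text
(280, 206) [ 0.4683 -0.2783  0.116 ]
(279, 182) [ 0.4706 -0.2993  0.116 ]
(280.5, 232) [ 0.4661 -0.2544  0.116 ]
(254, 138) [ 0.4988 -0.3281  0.036 ]
(302, 137) [ 0.4479 -0.3327  0.036 ]
(302, 236) [ 0.438  -0.2201  0.036 ]
(257, 238) [ 0.4896 -0.2141  0.036 ]
```

View pics/w1c.png

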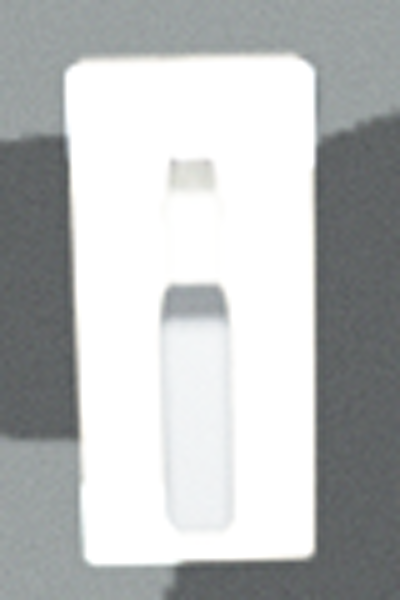

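Request:
{"method": "jog_arm", "body": {"series": [[[0.001,0.03,0.001],[0,-0.9,0],0.087],[[0,0.03,0],[0,0,0],0.087],[[0,0.03,0],[0,0,0],0.087],[[0,0.027,0],[0,0,0],0.087],[[0,0.02,0],[0,0,0],0.087],[[0,0,0],[0,0,0],0.06],[[0,0,0],[0,0,0],0.03],[[0,0,0],[0,0,0],0.02],[[0,0,0],[0,0,0],0.0],[[0,0,0],[0,0,0],0.0]]}}

```text
time_s: 3.65
tcp_pos: [0.4696, -0.2761, 0.084]
ee_rot: [[-0.996, 0.001, 0.086], [-0.086, -0.0, -0.996], [-0.001, -1.0, 0.0]]
wrist_force: [-0.7, 0.2, -0.2]
gripper_width: 0.516
```

Request:
{"method": "jog_arm", "body": {"series": [[[0,0,0],[0,0,0],0.0],[[0,0,0],[0,0,0],0.0],[[0,0,0],[0,0,0],0.0],[[0,0,0],[0,0,0],0.0]]}}

```text
time_s: 4.15
tcp_pos: [0.4693, -0.2761, 0.0835]
ee_rot: [[-0.996, -0.0, 0.086], [-0.086, 0.0, -0.996], [0.0, -1.0, -0.0]]
wrist_force: [-1.4, -0.1, 0.5]
gripper_width: 0.159
```

Request:
{"method": "jog_arm", "body": {"series": [[[0,0,0],[0,0,0],0.0],[[0,0,0],[0,0,0],0.0],[[0,-0.01,0],[0,0,0],0.0],[[0,-0.015,0],[0,0,0],0.0],[[0,-0.025,0],[0,0,0],0.0],[[0,-0.04,0],[0,0,0],0.0],[[0,-0.04,0],[0,0,0],0.0],[[0,-0.04,0],[0,0,0],0.0],[[0,-0.007,0],[0,0,0],0.0],[[0,0,0],[0,0,0],0.0]]}}

```text
time_s: 5.4
tcp_pos: [0.469, -0.2758, 0.2606]
ee_rot: [[-0.996, 0.0, 0.086], [-0.086, 0.001, -0.996], [-0.0, -1.0, -0.001]]
wrist_force: [0.3, -0.1, -3.1]
gripper_width: 0.159
```

```bash
python3 - <<'E'
from h import *
plan([.484,.297,.26],0.5)
im=capture("scene");cv2.imwrite("pics/s2.png",im[:,:,::-1])
E
```

```text
t 5.4 tcp [ 0.469  -0.2758  0.2606] ang -175.09 tool y [ 4.e-04  7.e-04 -1.e+00] F [ 0.3 -0.1 -3.1] w 0.159 j [-13.  13.  -7.  -0. -70.  18.]
shift [-0.064   0.001  -0.5694] turn y 4.409210807660202
```

Request:
{"method": "jog_arm", "body": {"series": [[[-0.003,0,-0.03],[0,0,0],0.0],[[-0.006,0,-0.055],[0,0,0],0.0],[[-0.006,0,-0.055],[0,0,0],0.0],[[-0.006,0,-0.055],[0,0,0],0.0],[[-0.006,0,-0.055],[0,0,0],0.0],[[-0.006,0,-0.055],[0,0,0],0.0],[[-0.006,0,-0.055],[0,0,0],0.0],[[-0.006,0,-0.055],[0,0,0],0.0],[[-0.006,0,-0.055],[0,0,0],0.0],[[-0.006,0,-0.05],[0,0,0],0.0]]}}

```text
time_s: 6.7
tcp_pos: [0.4805, 0.2483, 0.2585]
ee_rot: [[-0.996, -0.003, 0.086], [-0.086, -0.002, -0.996], [0.003, -1.0, 0.002]]
wrist_force: [1.3, 0.2, -1.4]
gripper_width: 0.154
```

Request:
{"method": "jog_arm", "body": {"series": [[[-0.007,0,-0.035],[0,0,0],0.0],[[0,0,-0.014],[0,4.4,0],0.0],[[0,0,0],[0,0,0],0.0],[[0,0,0],[0,0,0],0.0]]}}

```text
time_s: 7.2
tcp_pos: [0.4839, 0.2954, 0.2594]
ee_rot: [[-1.0, -0.002, 0.01], [-0.01, -0.002, -1.0], [0.002, -1.0, 0.002]]
wrist_force: [-0.7, 0.2, -1.5]
gripper_width: 0.159
```

```bash
python3 - <<'E'
from h import *
plan([.484,.297,.26],0.5)
cv2.imwrite("pics/w3.png",cv2.resize(capture("wrist")[:300,:,::-1],None,fx=1.4,fy=1.4,interpolation=cv2.INTER_CUBIC))
E
```

```text
t 7.2 tcp [0.4839 0.2954 0.2594] ang -179.44 tool y [-0.0018 -0.0018 -1.    ] F [-0.7  0.2 -1.5] w 0.159 j [ 48.  15.  -4.  -0. -71. -47.]
shift [-0.0001 -0.0006 -0.0016] turn y 0.06354874293128887
```

View pics/w3.png

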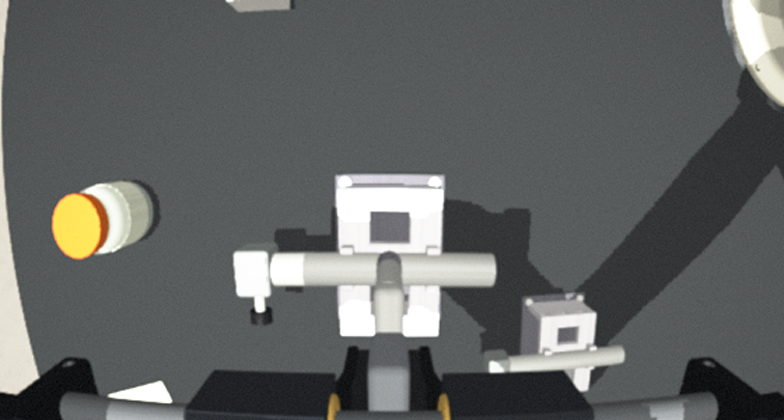

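Wrist view: the clamp hangs over the rod. The −y hole spans about (371..410, 212..242), the plate (338..441) ends at row 335, and the rod lies along row 270.

```bash
python3 - <<'E'
from h import *
q=lambda x,y,z,t:print(t,at("wrist",((x+.5)/1.4-.5,(y+.5)/1.4-.5),z).round(4))
q(371,212,.07,'hole');q(410,212,.07,'hole');q(410,242,.07,'hole');q(371,242,.07,'hole')
q(340,335,.07,'plate +y');q(438,335,.07,'plate +y');q(337,188,.07,'plate -y');q(443,188,.07,'plate -y')
q(280,254,.083,'rod edge');q(280,286,.083,'rod edge');q(490,254,.083,'rod');q(490,286,.083,'rod');q(495,270,.083,'rod end')
E
```

```text
hole [0.4984 0.2558 0.07  ]
hole [0.468  0.2555 0.07  ]
hole [0.4676 0.2794 0.07  ]
hole [0.4983 0.2797 0.07  ]
plate +y [0.5246 0.359  0.07  ]
plate +y [0.4421 0.3582 0.07  ]
plate -y [0.5248 0.2369 0.07  ]
plate -y [0.4427 0.2361 0.07  ]
rod edge [0.5689 0.2866 0.083 ]
rod edge [0.5703 0.3125 0.083 ]
rod [0.4057 0.2851 0.083 ]
rod [0.4038 0.311  0.083 ]
rod end [0.4007 0.2979 0.083 ]
```

Request:
{"method": "jog_arm", "body": {"series": [[[0.0005,0.02,-0.0025],[0,0,0],0.0],[[0,0.03,0],[0,0,0],0.0],[[0,0.02,0],[0,0,0],0.0],[[0,0.015,0],[0,0,0],0.0],[[0,0.015,0],[0,0,0],0.0],[[0,0.015,0],[0,0,0],0.0],[[0,0.015,0],[0,0,0],0.0],[[0,0.008,0],[0,0,0],0.0],[[0,0,0],[0,0,0],0.0],[[0,0,0],[0,0,0],0.0]]}}

```text
time_s: 8.5
tcp_pos: [0.4842, 0.2991, 0.1231]
ee_rot: [[-1.0, 0.001, 0.009], [-0.009, 0.001, -1.0], [-0.001, -1.0, -0.001]]
wrist_force: [0.4, -0.6, -1.9]
gripper_width: 0.155
```

```bash
python3 - <<'E'
from h import *
plan([.4834,.298,.1095],0.5)
f=lambda i,x,y,w,h,s:cv2.resize(i[y:y+h,x:x+w,::-1],None,fx=s,fy=s,interpolation=cv2.INTER_CUBIC)
cv2.imwrite("pics/p4.png",np.hstack([f(capture("scene"),285,140,100,110,4),f(capture("side"),200,190,100,110,4)]))
E
```

```text
t 8.5 tcp [0.4842 0.2991 0.1231] ang -179.46 tool y [ 1.e-03  7.e-04 -1.e+00] F [ 0.4 -0.6 -1.9] w 0.155 j [ 48.  22. -15.   0. -53. -47.]
shift [0.0008 0.0136 0.0011] turn y 0.042361083821845114
```

View pics/p4.png

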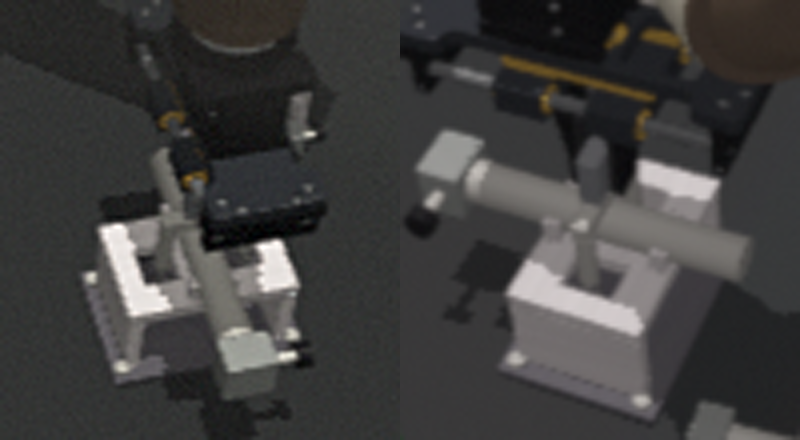

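Both views show the near leg inside the hole at about (150,265) left and (590,265) right. The force is low and the legs are already below the plate top, so I'll lower gently until contact.

Request:
{"method": "jog_arm", "body": {"series": [[[0.0005,0.005,0.001],[0,0,0],0.0],[[0,0.004,0],[0,0,0],0.0],[[0,0.003,0],[0,0,0],0.0],[[0,0,0],[0,0,0],0.0],[[0,0,0],[0,0,0],0.0]]}}

```text
time_s: 9.22
tcp_pos: [0.4834, 0.2978, 0.1106]
ee_rot: [[-1.0, 0.0, 0.009], [-0.009, 0.0, -1.0], [-0.0, -1.0, -0.0]]
wrist_force: [-0.0, 0.3, -1.2]
gripper_width: 0.161
```

Request:
{"method": "jog_arm", "body": {"series": [[[0,0.001,0],[0,0,0],0.0],[[0,0.001,0],[0,0,0],0.0],[[0,0,0],[0,0,0],0.0]]}}

```text
time_s: 9.6
tcp_pos: [0.4834, 0.2979, 0.1094]
ee_rot: [[-1.0, 0.001, 0.009], [-0.009, 0.0, -1.0], [-0.001, -1.0, -0.0]]
wrist_force: [-2.0, -1.2, 4.0]
gripper_width: 0.154
```

Contact: force went from −2 to +4 N at the expected height. Now I'll release and withdraw.

Request:
{"method": "jog_arm", "body": {"series": [[[0,0,0],[0,0,0],0.02],[[0,0,0],[0,0,0],0.03],[[0,0,0],[0,0,0],0.045],[[0,0,0],[0,0,0],0.045],[[0,0,0],[0,0,0],0.045],[[0,-0.005,0],[0,0,0],0.045],[[0,-0.02,0],[0,0,0],0.045],[[0,-0.04,0],[0,0,0],0.045],[[0,-0.05,0],[0,0,0],0.045],[[0,-0.05,0],[0,0,0],0.045]]}}

```text
time_s: 10.85
tcp_pos: [0.4831, 0.2976, 0.2755]
ee_rot: [[-1.0, 0.0, 0.009], [-0.009, 0.0, -1.0], [-0.0, -1.0, -0.0]]
wrist_force: [0.7, -0.1, -0.0]
gripper_width: 0.515
```

Request:
{"method": "jog_arm", "body": {"series": [[[0,0,-0.03],[0,0,0],0.045],[[0,0,0.03],[0,0,0],0.045],[[0,0,0],[0,0,0],0.045]]}}

```text
time_s: 11.22
tcp_pos: [0.4831, 0.2968, 0.2742]
ee_rot: [[-1.0, 0.0, 0.008], [-0.008, 0.0, -1.0], [-0.0, -1.0, -0.0]]
wrist_force: [0.3, 0.7, 0.3]
gripper_width: 0.519
```

```bash
python3 - <<'E'
from h import *
plan([.4834,.298,.26],0.5)
f=lambda i,x,y,w,h,s:cv2.resize(i[y:y+h,x:x+w,::-1],None,fx=s,fy=s,interpolation=cv2.INTER_CUBIC)
a=capture("scene");b=capture("side");w=capture("wrist")
t=np.hstack([f(a,285,170,100,75,4),f(b,200,210,100,75,4)])
u=np.hstack([f(a,90,200,200,150,2),f(w,180,110,200,150,2)])
cv2.imwrite("pics/p5.png",np.vstack([t,u]))
E
```

```text
t 11.225 tcp [0.4831 0.2968 0.2742] ang -179.53 tool y [ 4.e-04  4.e-04 -1.e+00] F [0.3 0.7 0.3] w 0.519 j [ 48.  15.  -3.   0. -72. -47.]
shift [-0.0003  0.0142 -0.0012] turn y -0.030632296216822397
```

View pics/p5.png

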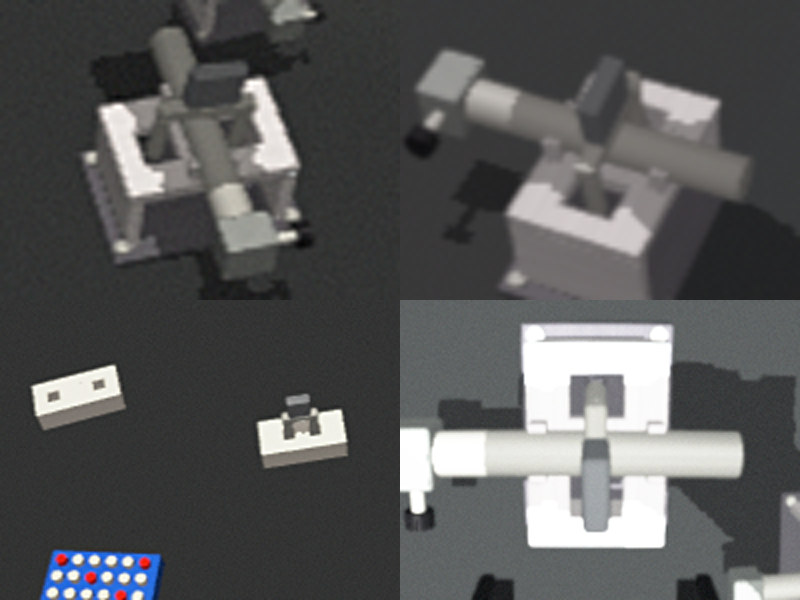

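The clamp sits upright over the rod with a leg in each hole. Its own block is empty, the narrow clamp is still in its block, and the gripper is clear. I'm handing in.

```bash
python3 -c "
from station import *
print(finish_job())"
```

```text
the job is handed in; nothing more can be done
None
```

The wide U-clamp is now over the rod of the middle-sized bracket, with one leg in each hole and the crossbar on the rod. I lifted it from its block, lowered it until the rod took the load, let go and backed off about 16 cm above.

- **Contact:** the vertical force went from about −2 N to +4 N at a TCP height of 0.109 m, the seating height I had worked out.
- **Final pictures:** all three cameras show the clamp upright across the rod and the gripper clear. The scene picture shows its block empty and the narrow clamp still standing in its own.
- **Time and force:** I handed in at about 11.4 s of the 38 s allowed. The highest wrist force component reported at the end of a move was about 4 N.

No check failed. The only disagreement was 1 to 3 mm between cameras on the bracket position, well within the play in the holes. The hand-in reported no verdict.

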